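# Show where the stray coral hair tie belongs

### The job

Show where the stray coral hair tie goes: point down at the coral tie lying on the marble, with the fingertips centred over it and about 2 cm above it, and stay there for at least two seconds. Then point down the same way at the ribbed tumbler it belongs in, about 2 cm above the middle of its mouth, for at least two seconds, and finish while still pointing there. Only point: touch, pick up or move nothing, and do not point at the teal tie.

Things in the scene. Friction and masses are not known exactly. Their poses are not given: they have to be found in the camera images.
- coral_tie_center (a point): The stray coral-red hair tie, a rigid silicone ring of 44 mm outer and 28 mm inner diameter, 8 mm thick, lying flat on the marble (z = 0) between the robot and the tray. This point is the centre of the ring, half-way up (4 mm above the marble).
- teal_tie_center (a point): A second stray hair tie of the same shape and size, teal (blue-green), also flat on the marble; not the one to point at. This point is its centre, half-way up (4 mm above the marble).
- tumbler_rim (a point): The ribbed, round, clear glass tumbler, upright on the tray, 100 mm tall, 76 mm across at the mouth, filled with coloured hair ties that stay below the rim. This point is the centre of its mouth, level with the rim; z is up.
- bottle: Bystander: tall square amber glass bottle with a brass-coloured square stopper, 52 x 52 mm, 150 mm tall, on the tray. Origin: centre of its underside, z up.
- flask: Bystander: round blue glass flask with a silver cap, 74 mm across, 110 mm tall, on the tray. Origin: centre of its underside, z up.
- tray: Black ceramic tray, 190 mm (its x) by 520 mm (its y), floor 8 mm thick, rim 16 mm high; fixed on the marble. Origin: centre of its underside. Bottle, flask and tumbler stand in a row along its y, in any order; the drawer unit stands at its +y end.
- unit: Bystander: mini drawer unit of clear polystyrene with two stacked drawers, 110 x 110 mm, 100 mm tall, fixed on the tray. Origin: centre of its underside; its drawers pull out towards its -x.
- drawer_knob (a point): Centre of the 12 mm silver ball knob of the unit's upper drawer, 74 mm above the unit's underside; the drawer stands 5 to 35 mm open and slides easily.
There are look-alikes about, which are no part of the job. Leave any black look-alike of the part that bears coral_tie_center alone.

How it is judged:
By the outcome, as a careful person would: the job done as asked, in the order asked, and still so for the second after the job is handed in, with the robot touching nothing.
It also fails if it takes over 43 s, if anything falls off the work surface, if the arm or the gripper's body presses on something with over 40 N, if the wrist force passes 120 N, or if a joint passes its speed limit or range.

### The arm

A 7-joint arm with a two-finger parallel gripper is mounted at the origin on the work surface. World frame = base frame: x ahead of the robot, y to its left, z up, the work surface at z = 0. Lengths are in m, angles in rad, forces in N, time in s.
With the tool pointing down it reaches from about 0.4 to 0.85 m from the base axis. Payload 10.4 kg.
Tool frame: the origin (TCP) lies between the finger pads; the fingertips stand ahead of it and the grasp point (between the pads) lies 3 mm ahead of it (r.tips_ahead is the z of the fingertips in the tool frame, in m); z points along the fingers, y is the line along which they close (so a half turn about z gives the same grasp; the last joint's range is limited). The gripper opens to 87 mm and grips with 3 to 60 N. Pads are 19 mm wide; open, the fingers measure 117 mm over their backs; the gripper's body (75 mm by 190 mm) begins 51 mm behind the grasp point.
Start: joints at [-0.023, 0.332, -0.065, 1.46, 0.022, 1.35, -0.088], TCP at [0.625, 0, 0.245] pointing down, gripper open.
Joint ranges: [-2.6, 2.6], [-0.5, 2.12], [-1.47, 1.34], [0.16, 2.42], [-1.27, 4.41], [0.06, 2.06], [-2.6, 2.6]. Speed limits (rad/s): [2.22, 2.22, 2.79, 2.79, 3.14, 3.14, 3.14].

### API

Orientations are given as a unit quaternion [x, y, z, w].
In Python, from bench import telemetry, camera, get_calibration, r gives the robot as it stands.
- The arm moves only by the tool drive_tool, never from a script. Its argument "series" is one flat list of numbers, 7 for each row, row after row: the turn, a rotation vector about the tool's x, y, z in units of 5 degrees (1.0 is 5 degrees), then the shift along the tool's x, y, z in units of 40 mm (1.0 is 40 mm), then the opening, from -1 (shut) to 1 (fully open). A call has 1 to 10 rows; each row is the pose to reach, as a shift and turn from the pose commanded when the call began, along the tool's axes at that moment; what a row does not reach only later rows make up. A row lasts 1/12 s, in which the tool goes at most 41.7 mm and 7.16 degrees, less where a joint would pass 70% of its speed; a pose out of reach is approached as far as the arm can. A call with a gripper value outside its range is refused whole. The fingers move at their own pace and stop on an object; "grip_force" is the grip in N (left out, the last holds). Time passes only in rows, so rows that repeat a pose let the fingers close. It gives the time, the measured TCP pose, the force, the opening and the grip force at its end, in the units of the state.
- telemetry.read_state(): the state, without advancing time (a new reading comes with each control period).
- camera(name): name is "scene" or "side" or "wrist"; returns the picture (480x640x3 uint8, red, green, blue); there is no depth.
- get_calibration(name): a dict with "fovy" (degrees; the focal length in pixels is half the picture's height over the tangent of half this angle, whatever the lens; pixels are square), "cx", "cy" (the principal point, pixels), "xyz" and "rotation" of the camera in the world. Camera axes: x right, y up, looking along -z (the intrinsics and any distortion apply to the point x, -y, -z); pixel columns grow to the right and rows downward; lengths in m; the calibration is good to about 2 mm. A picture is of the moment at which its call begins: read the wrist's pose just before it. get_calibration takes no time and is no camera call; for the wrist camera it gives the pose at the moment of the call.
- r.close_job(): hands the job in; it is judged then, once.
The state is a dict: "time": time; "joint_positions": joint angles; "joint_vel": joint speeds; "joint_torque": joint torques, N m; "ee_pos": TCP position; "eef_rot": TCP orientation; "ft_force": force on the tool from outside, world axes, zero at the start; "torque": the same for the moment, N m; "width": finger opening in m; "grip_force": force on a finger pad.
Only numpy, scipy, OpenCV 4.12 (cv2) and the standard library are available. Lean on these libraries where they do the work, as an engineer would, in place of code of your own. Each camera call takes 0.05 s, during which the arm holds its last target. There are 200 camera calls.

## Working session

There is one attempt and no reset: what is moved stays moved. The work goes in short steps, Python scripts to look and compute and a tool call to move; the robot and the scene stay as the last step left them, time stands still between calls to the robot, and variables do not carry over. Pictures are saved under pics/ and viewed, at most 10 in all, crops included, and the job is handed in when it is done.

Besides the shell and the picture viewer there is one more tool, called by a JSON object that holds its "op" and its "data". drive_tool: Moves the arm, as the interface text tells. Its arguments: {"type":"object","properties":{"series":{"type":"array"},"grip_force":{"type":"number"}},"required":["series"]}

```bash
mkdir -p pics
python3 - <<'E'
from bench import telemetry, camera, get_calibration, r
import cv2
s=telemetry.read_state()
print(s['time'],s['ee_pos'],s['eef_rot'],s['width'],r.tips_ahead)
for n in ('scene','side','wrist'):
    c=get_calibration(n);print(n,c)
    cv2.imwrite(f'pics/{n}0.png',camera(n)[:,:,::-1])
E
```

```text
0.0 [ 6.24641696e-01 -1.67531607e-06  2.43743104e-01] [ 7.07104520e-01  7.07108675e-01 -5.32942371e-04 -4.85454563e-04] 0.08750498646484522 0.022
scene {'fovy': 53.9510380405665, 'cx': 322.08039892090994, 'cy': 236.42476035182906, 'xyz': array([1.03105951, 0.33234403, 0.64517251]), 'rotation': array([0.20167803, 0.33661275, 0.79401315, 0.46428542])}
side {'fovy': 55.34019971564757, 'cx': 321.45671514857037, 'cy': 240.28226482593846, 'xyz': array([ 0.35439803, -0.37971036,  0.58218028]), 'rotation': array([ 0.36382564, -0.07306233, -0.16647494,  0.9135529 ])}
wrist {'fovy': 60.45670521695556, 'cx': 328.07487062242757, 'cy': 238.74125767326697, 'xyz': array([0.6255009 , 0.08022756, 0.38476113]), 'rotation': array([-1.47506756e-01, -3.89514683e-05, -7.03406754e-04,  9.89060797e-01])}
```

View pics/scene0.png

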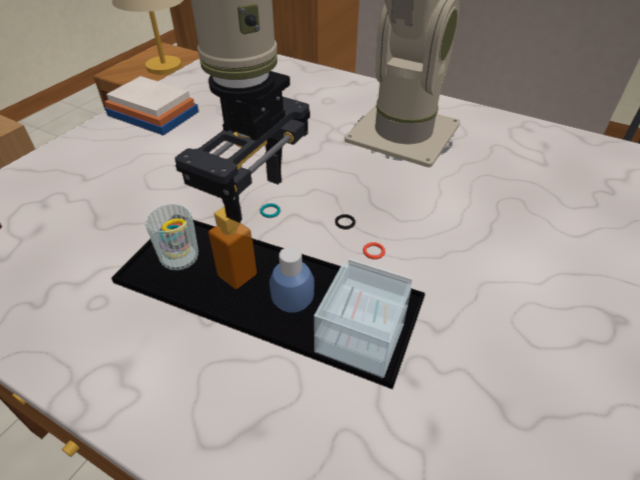

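View pics/side0.png

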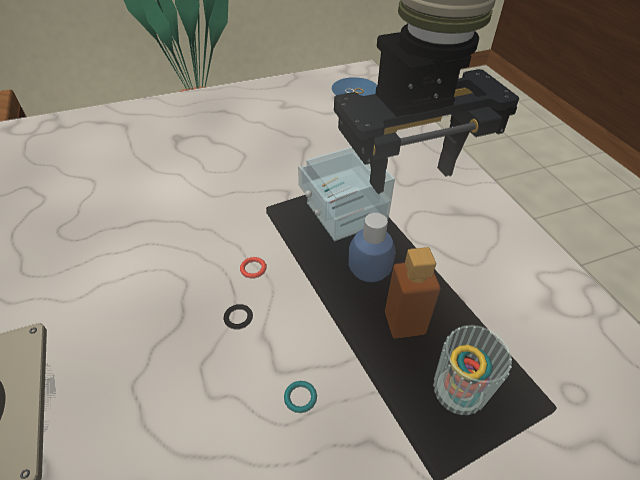

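View pics/wrist0.png

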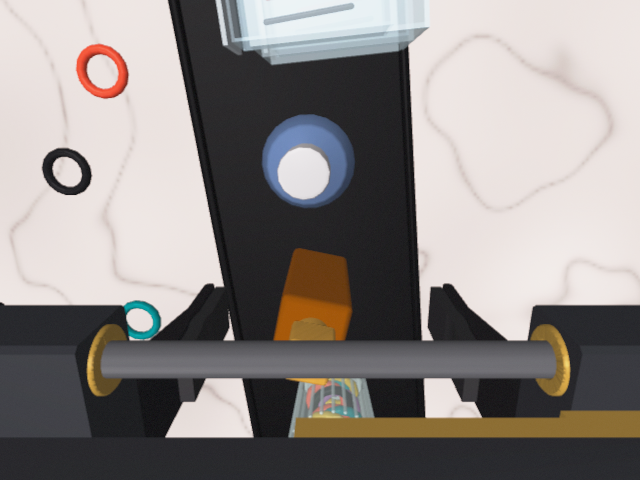

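The coral tie is at about (374,251) in scene, (253,267) in side and (102,71) in wrist. The tumbler is at the -y end of the tray, next to the bottle, with its mouth near (171,217) in scene and (477,353) in side. I'll enlarge the mouth next.

```bash
cat > h.py <<'E'
import numpy as np, cv2
from scipy.spatial.transform import Rotation as R
def ray(c,p):
    f=240/np.tan(np.radians(c['fovy']/2))
    d=R.from_quat(c['rotation']).apply([(p[0]-c['cx'])/f,-(p[1]-c['cy'])/f,-1])
    return np.array(c['xyz']),d/np.linalg.norm(d)
def plane(c,p,z):
    o,d=ray(c,p); return o+d*(z-o[2])/d[2]
def proj(c,P):
    f=240/np.tan(np.radians(c['fovy']/2))
    q=R.from_quat(c['rotation']).inv().apply(np.asarray(P)-c['xyz'])
    return np.c_[c['cx']-f*q[:,0]/q[:,2], c['cy']+f*q[:,1]/q[:,2]]
def coral(img,box):
    x0,y0,x1,y1=box; h=cv2.cvtColor(img[y0:y1,x0:x1],cv2.COLOR_BGR2HSV)
    m=cv2.inRange(h,(0,120,100),(12,255,255))
    ct=max(cv2.findContours(m,cv2.RETR_EXTERNAL,cv2.CHAIN_APPROX_NONE)[0],key=cv2.contourArea)
    e=cv2.fitEllipse(ct); return e[0][0]+x0,e[0][1]+y0,e[1]
E
python3 - <<'E'
from h import *
from bench import get_calibration
for n,b in (('scene',(350,230,400,270)),('side',(230,245,280,290)),('wrist',(60,30,150,110))):
    c=get_calibration(n); e=coral(cv2.imread(f'pics/{n}0.png'),b); print(n,e,plane(c,e[:2],.004))
a=cv2.imread('pics/scene0.png')[190:290,130:230]; b=cv2.imread('pics/side0.png')[315:425,420:530]
cv2.imwrite('pics/crop.png',np.hstack([cv2.resize(a,(400,400),interpolation=2),cv2.resize(b,(400,400),interpolation=2)]))
E
```

```text
scene (373.6179256439209, 250.1756477355957, (15.706125259399414, 21.12907600402832)) [0.42919072 0.11460942 0.004     ]
side (252.5787467956543, 267.07645416259766, (19.36391258239746, 25.205015182495117)) [0.42934848 0.11372714 0.004     ]
wrist (101.64406967163086, 70.76554489135742, (47.25779724121094, 56.02396011352539)) [0.43112593 0.11529984 0.004     ]
```

View pics/crop.png

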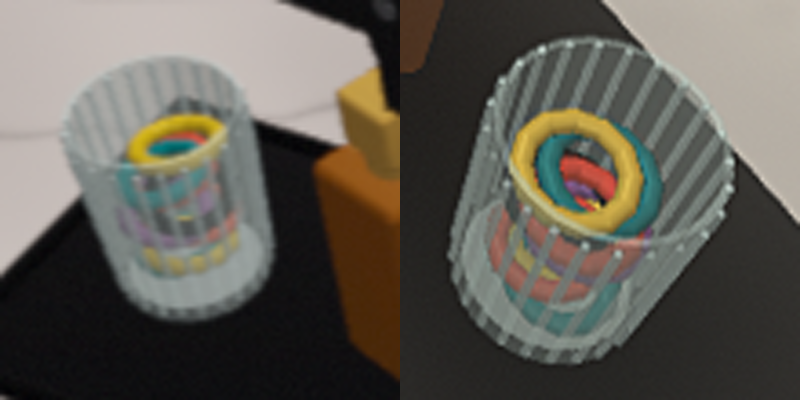

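The tumbler mouth is centred at about (169,218) in scene and (479,353.5) in side.

Run:
```python
from h import *
from bench import get_calibration
t=np.linspace(0,2*np.pi,13)[:-1]
A=plane(get_calibration('scene'),(168.8,218.3),.108);B=plane(get_calibration('side'),(478.9,353.5),.108);print(A,B)
M=(A+B)/2; C=M+.038*np.c_[np.cos(t),np.sin(t),0*t]
ims=[]
for n,x,y,w in (('scene',130,190,100),('side',420,315,110)):
    im=cv2.resize(cv2.imread(f'pics/{n}0.png')[y:y+w,x:x+w],(400,400),interpolation=2)
    for p in (proj(get_calibration(n),C)-[x,y])*400/w: cv2.circle(im,tuple(int(v) for v in p),3,(0,0,255),-1)
    ims.append(im)
cv2.imwrite('pics/crop2.png',np.hstack(ims))
```

```text
[ 0.63028907 -0.18666493  0.108     ] [ 0.62789381 -0.19374609  0.108     ]
```

View pics/crop2.png

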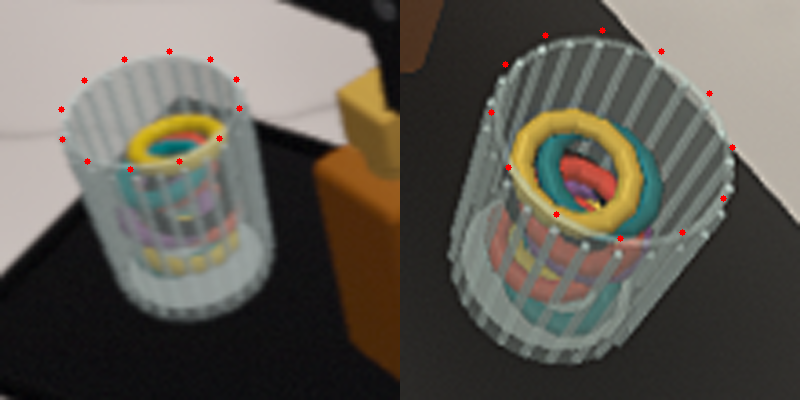

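The overlay matches the rim to within 1-2 px. Before lowering over the coral tie, I'll check the clearance to the drawer.

Run:
```python
from h import *
from bench import get_calibration
s=get_calibration('side')
for p,z in (((308,194),.082),((333,239),.008),((303,180),.1),((332,210),.1),((267,210),.016)): print(p,plane(s,p,z))
```

```text
(308, 194) [0.54717551 0.1696256  0.082     ]
(333, 239) [0.57607871 0.12370217 0.008     ]
(303, 180) [0.54445443 0.18611314 0.1       ]
(332, 210) [0.56237537 0.10137355 0.1       ]
(267, 210) [0.48762851 0.22594782 0.016     ]
```

{"op": "drive_tool", "data": {"series": [-18, 0, 0, 0, 0, 0, -0.9]}}

```text
time: 0.23
ee_pos: [0.6258, 0.0001, 0.2407]
eef_rot: [0.706, 0.706, 0.041, 0.041]
ft_force: [0.2, -0.5, -0.6]
width: 0.0848
grip_force: 0.0
```

The turn went into the x slot by mistake, so the tool is tilted about 7°. I'll let it settle and then correct it.

{"op": "drive_tool", "data": {"series": [0, 0, 0, 0, 0, 0, -0.9, 0, 0, 0, 0, 0, 0, -0.9, 0, 0, 0, 0, 0, 0, -0.9]}}

```text
time: 0.48
ee_pos: [0.6254, -0.0, 0.2459]
eef_rot: [0.706, 0.706, 0.044, 0.044]
ft_force: [-0.0, 0.3, 1.7]
width: 0.068
grip_force: 0.0
```

Run:
```python
from bench import telemetry
from scipy.spatial.transform import Rotation as R
import numpy as np
s=telemetry.read_state(); q=R.from_quat(s['eef_rot']); d=R.from_quat([.5**.5,.5**.5,0,0])
print(s['ee_pos'],np.degrees((q.inv()*d).as_rotvec())/5)
```

```text
[ 6.25406037e-01 -1.02952236e-05  2.45909863e-01] [ 1.43150523e+00 -8.10510389e-04 -1.06616674e-03]
```

{"op": "drive_tool", "data": {"series": [1.432, 0, 0, 0, 0, 0, -0.9, 1.432, 0, 0, 0, 0, 0, -0.9, 1.432, 0, 0, 0, 0, 0, -0.9]}}

```text
time: 0.73
ee_pos: [0.6269, 0.0002, 0.2441]
eef_rot: [0.707, 0.707, 0.0, 0.0]
ft_force: [-0.1, 0.2, 0.7]
width: 0.0485
grip_force: 0.0
```

{"op": "drive_tool", "data": {"series": [0, 0, -9, 2.86, -4.87, 0, -0.9, 0, 0, -9, 2.86, -4.87, 0, -0.9, 0, 0, -9, 2.86, -4.87, 0, -0.9, 0, 0, -9, 2.86, -4.87, 0, -0.9, 0, 0, -9, 2.86, -4.87, 0, -0.9, 0, 0, -9, 2.86, -4.87, 0, -0.9, 0, 0, -9, 2.86, -4.87, 0, -0.9, 0, 0, -9, 2.86, -4.87, 0, -0.9, 0, 0, -9, 2.86, -4.87, 0, -0.9, 0, 0, -9, 2.86, -4.87, 0, -0.9]}}

```text
time: 1.57
ee_pos: [0.4312, 0.1141, 0.2453]
eef_rot: [0.384, 0.923, 0.001, 0.001]
ft_force: [-0.1, -1.1, -0.0]
width: 0.0045
grip_force: 0.0
```

{"op": "drive_tool", "data": {"series": [0, 0, -9, 0, 0, 2, -0.9, 0, 0, -9, 0, 0, 2, -0.9, 0, 0, -9, 0, 0, 2, -0.9, 0, 0, -9, 0, 0, 2, -0.9, 0, 0, -9, 0, 0, 2, -0.9, 0, 0, -9, 0, 0, 2, -0.9, 0, 0, -9, 0, 0, 2, -0.9, 0, 0, -9, 0, 0, 2, -0.9, 0, 0, -9, 0, 0, 2, -0.9, 0, 0, -9, 0, 0, 2, -0.9]}}

```text
time: 2.4
ee_pos: [0.4306, 0.1143, 0.1646]
eef_rot: [0.001, 1.0, 0.0, 0.0]
ft_force: [-0.1, -0.1, -0.5]
width: 0.0045
grip_force: 0.0
```

Run:
```python
from bench import telemetry,camera,get_calibration
from scipy.spatial.transform import Rotation as R
import numpy as np,cv2
from h import *
s=telemetry.read_state(); q=R.from_quat(s['eef_rot']); 
print(s['time'],s['ee_pos'],q.as_matrix().round(3),s['joint_positions'],s['width'])
c=get_calibration('wrist'); im=camera('wrist')[:,:,::-1].copy(); cv2.imwrite('pics/w1.png',im)
print(proj(c,[[.430,.1145,.004]]))
e=coral(im,(0,0,640,480)); print(e,plane(c,e[:2],.004))
```

```text
2.4 [0.43057618 0.11425856 0.1645527 ] [[-1.     0.003  0.   ]
 [ 0.003  1.     0.   ]
 [-0.     0.    -1.   ]] [-0.11511892  0.01528518 -0.24742544  2.00390663  0.00412436  1.12248822
  1.20366558] 0.004545342624871734
[[328.68106869 221.83616869]]
(328.5030212402344, 223.5100555419922, (54.6120491027832, 56.10415267944336)) [0.43130853 0.11436015 0.004     ]
```

View pics/w1.png

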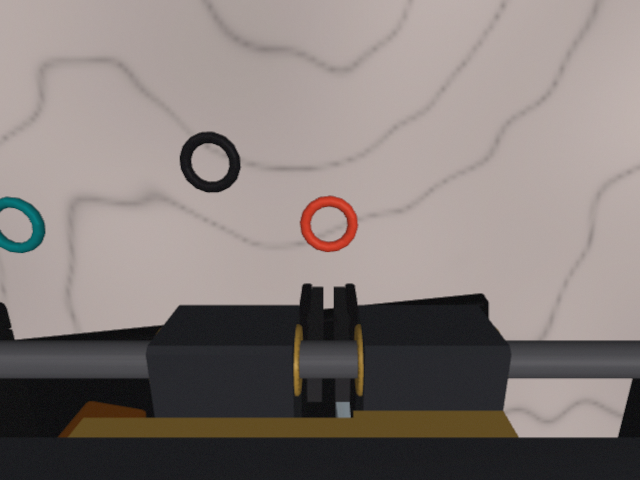

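The coral ring is at (328,223), which puts it at (0.431, 0.114), right under the tool. I'll lower straight down.

{"op": "drive_tool", "data": {"series": [0, 0, 0, 0, 0, 2.88, -0.9, 0, 0, 0, 0, 0, 2.88, -0.9, 0, 0, 0, 0, 0, 2.88, -0.9, 0, 0, 0, 0, 0, 2.88, -0.9, 0, 0, 0, 0, 0, 2.88, -0.9, 0, 0, 0, 0, 0, 2.88, -0.9, 0, 0, 0, 0, 0, 2.88, -0.9, 0, 0, 0, 0, 0, 2.88, -0.9, 0, 0, 0, 0, 0, 2.88, -0.9, 0, 0, 0, 0, 0, 2.88, -0.9]}}

```text
time: 3.28
ee_pos: [0.4308, 0.1145, 0.0503]
eef_rot: [0.0, 1.0, 0.0, 0.001]
ft_force: [-0.2, 0.5, 0.1]
width: 0.0044
grip_force: 0.0
```

{"op": "drive_tool", "data": {"series": [0, 0, 0, 0, 0, 0, -0.9, 0, 0, 0, 0, 0, 0, -0.9, 0, 0, 0, 0, 0, 0, -0.9, 0, 0, 0, 0, 0, 0, -0.9, 0, 0, 0, 0, 0, 0, -0.9, 0, 0, 0, 0, 0, 0, -0.9, 0, 0, 0, 0, 0, 0, -0.9, 0, 0, 0, 0, 0, 0, -0.9, 0, 0, 0, 0, 0, 0, -0.9, 0, 0, 0, 0, 0, 0, -0.9]}}

```text
time: 4.12
ee_pos: [0.4302, 0.1144, 0.0493]
eef_rot: [-0.0, 1.0, -0.0, 0.0]
ft_force: [-0.4, 0.2, -0.2]
width: 0.0042
grip_force: 0.0
```

{"op": "drive_tool", "data": {"series": [0, 0, 0, 0, 0, 0, -0.9, 0, 0, 0, 0, 0, 0, -0.9, 0, 0, 0, 0, 0, 0, -0.9, 0, 0, 0, 0, 0, 0, -0.9, 0, 0, 0, 0, 0, 0, -0.9, 0, 0, 0, 0, 0, 0, -0.9, 0, 0, 0, 0, 0, 0, -0.9, 0, 0, 0, 0, 0, 0, -0.9, 0, 0, 0, 0, 0, 0, -0.9, 0, 0, 0, 0, 0, 0, -0.9]}}

```text
time: 4.95
ee_pos: [0.4303, 0.1144, 0.0494]
eef_rot: [0.0, 1.0, 0.0, 0.0]
ft_force: [-0.1, 0.9, -0.2]
width: 0.0041
grip_force: 0.0
```

{"op": "drive_tool", "data": {"series": [0, 0, 0, 0, 0, 0, -0.9, 0, 0, 0, 0, 0, 0, -0.9, 0, 0, 0, 0, 0, 0, -0.9, 0, 0, 0, 0, 0, 0, -0.9, 0, 0, 0, 0, 0, 0, -0.9, 0, 0, 0, 0, 0, 0, -0.9, 0, 0, 0, 0, 0, 0, -0.9, 0, 0, 0, 0, 0, 0, -0.9, 0, 0, 0, 0, 0, 0, -0.9, 0, 0, 0, 0, 0, 0, -0.9]}}

```text
time: 5.78
ee_pos: [0.4302, 0.1144, 0.0494]
eef_rot: [-0.0, 1.0, -0.0, 0.0]
ft_force: [-0.4, -0.1, -0.5]
width: 0.0043
grip_force: 0.0
```

{"op": "drive_tool", "data": {"series": [0, 0, 0, 0, 0, 0, -0.9, 0, 0, 0, 0, 0, 0, -0.9, 0, 0, 0, 0, 0, 0, -0.9, 0, 0, 0, 0, 0, 0, -0.9, 0, 0, 0, 0, 0, 0, -0.9, 0, 0, 0, 0, 0, 0, -0.9, 0, 0, 0, 0, 0, 0, -0.9, 0, 0, 0, 0, 0, 0, -0.9, 0, 0, 0, 0, 0, 0, -0.9, 0, 0, 0, 0, 0, 0, -0.9]}}

```text
time: 6.62
ee_pos: [0.4302, 0.1144, 0.0494]
eef_rot: [-0.0, 1.0, 0.0, 0.0]
ft_force: [-0.2, -0.0, 0.4]
width: 0.0043
grip_force: 0.0
```

{"op": "drive_tool", "data": {"series": [0, 0, 0, 0, 0, -5, -0.9, 0, 0, 0, 0, 0, -5, -0.9, 0, 0, 0, 0, 0, -5, -0.9, 0, 0, 0, 0, 0, -5, -0.9, 0, 0, 0, 0, 0, -5, -0.9, 0, 0, 0, 0, 0, -5, -0.9]}}

```text
time: 7.12
ee_pos: [0.4327, 0.1154, 0.2564]
eef_rot: [-0.0, 1.0, 0.001, 0.005]
ft_force: [0.7, 0.2, -0.6]
width: 0.0047
grip_force: 0.0
```

{"op": "drive_tool", "data": {"series": [0, 0, 0, -4.97, -7.61, 0, -0.9, 0, 0, 0, -4.97, -7.61, 0, -0.9, 0, 0, 0, -4.97, -7.61, 0, -0.9, 0, 0, 0, -4.97, -7.61, 0, -0.9, 0, 0, 0, -4.97, -7.61, 0, -0.9, 0, 0, 0, -4.97, -7.61, 0, -0.9, 0, 0, 0, -4.97, -7.61, 0, -0.9, 0, 0, 0, -4.97, -7.61, 0, -0.9, 0, 0, 0, -4.97, -7.61, 0, -0.9, 0, 0, 0, -4.97, -7.61, 0, -0.9]}}

```text
time: 7.95
ee_pos: [0.6296, -0.1968, 0.2475]
eef_rot: [0.003, 1.0, -0.001, -0.001]
ft_force: [-0.3, -0.3, -0.2]
width: 0.0044
grip_force: 0.0
```

{"op": "drive_tool", "data": {"series": [0, 0, 0, 0, 0, 0, -0.9, 0, 0, 0, 0, 0, 0, -0.9, 0, 0, 0, 0, 0, 0, -0.9]}}

```text
time: 8.2
ee_pos: [0.6289, -0.1884, 0.2495]
eef_rot: [-0.001, 1.0, 0.0, 0.0]
ft_force: [-0.7, 0.5, -0.5]
width: 0.0043
grip_force: 0.0
```

Run:
```python
from bench import telemetry,camera,get_calibration
from h import *
s=telemetry.read_state(); print(s['time'],s['ee_pos'],R.from_quat(s['eef_rot']).as_matrix().round(3))
c=get_calibration('wrist'); im=camera('wrist')[:,:,::-1].copy()
t=np.linspace(0,2*np.pi,13)[:-1]; P=np.array([.629,-.190,.108])
for p in proj(c,P+.038*np.c_[np.cos(t),np.sin(t),0*t]): cv2.circle(im,tuple(int(round(v)) for v in p),2,(0,0,255),-1)
print(proj(c,[P,P+[.01,0,0],P+[0,.01,0]]))
cv2.imwrite('pics/w2.png',im)
```

```text
8.2 [ 0.62892025 -0.1883911   0.24950548] [[-1.    -0.002  0.   ]
 [-0.002  1.     0.001]
 [-0.     0.001 -1.   ]]
[[326.02268321 229.54479583]
 [326.0373234  242.9219974 ]
 [340.0600294  229.54661968]]
```

View pics/w2.png

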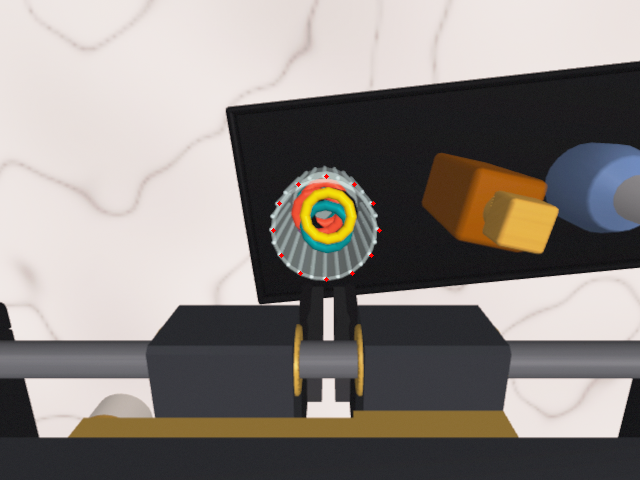

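The predicted rim circle (centre (326,229)) matches the tumbler mouth to about 1 mm. Nothing lies under the gripper body at the height I need, so I'll lower and hold.

{"op": "drive_tool", "data": {"series": [0, 0, 0, 0, -0.02, 2.48, -0.9, 0, 0, 0, 0, -0.02, 2.48, -0.9, 0, 0, 0, 0, -0.02, 2.48, -0.9, 0, 0, 0, 0, -0.02, 2.48, -0.9, 0, 0, 0, 0, -0.02, 2.48, -0.9, 0, 0, 0, 0, -0.02, 2.48, -0.9, 0, 0, 0, 0, -0.02, 2.48, -0.9, 0, 0, 0, 0, -0.02, 2.48, -0.9, 0, 0, 0, 0, -0.02, 2.48, -0.9, 0, 0, 0, 0, -0.02, 2.48, -0.9]}}

```text
time: 9.08
ee_pos: [0.6293, -0.1908, 0.151]
eef_rot: [-0.0, 1.0, -0.0, 0.001]
ft_force: [0.1, 0.3, 0.1]
width: 0.0042
grip_force: 0.0
```

{"op": "drive_tool", "data": {"series": [0, 0, 0, 0, 0, 0, -0.9, 0, 0, 0, 0, 0, 0, -0.9, 0, 0, 0, 0, 0, 0, -0.9, 0, 0, 0, 0, 0, 0, -0.9, 0, 0, 0, 0, 0, 0, -0.9, 0, 0, 0, 0, 0, 0, -0.9, 0, 0, 0, 0, 0, 0, -0.9, 0, 0, 0, 0, 0, 0, -0.9, 0, 0, 0, 0, 0, 0, -0.9, 0, 0, 0, 0, 0, 0, -0.9]}}

```text
time: 9.92
ee_pos: [0.629, -0.1908, 0.1502]
eef_rot: [-0.0, 1.0, 0.0, 0.0]
ft_force: [-0.6, -0.1, 0.4]
width: 0.0043
grip_force: 0.0
```

{"op": "drive_tool", "data": {"series": [0, 0, 0, 0, 0, 0, -0.9, 0, 0, 0, 0, 0, 0, -0.9, 0, 0, 0, 0, 0, 0, -0.9, 0, 0, 0, 0, 0, 0, -0.9, 0, 0, 0, 0, 0, 0, -0.9, 0, 0, 0, 0, 0, 0, -0.9, 0, 0, 0, 0, 0, 0, -0.9, 0, 0, 0, 0, 0, 0, -0.9, 0, 0, 0, 0, 0, 0, -0.9, 0, 0, 0, 0, 0, 0, -0.9]}}

```text
time: 10.75
ee_pos: [0.629, -0.1908, 0.1502]
eef_rot: [-0.0, 1.0, 0.0, 0.0]
ft_force: [-0.8, 0.4, -0.5]
width: 0.0044
grip_force: 0.0
```

{"op": "drive_tool", "data": {"series": [0, 0, 0, 0, 0, 0, -0.9, 0, 0, 0, 0, 0, 0, -0.9, 0, 0, 0, 0, 0, 0, -0.9, 0, 0, 0, 0, 0, 0, -0.9, 0, 0, 0, 0, 0, 0, -0.9, 0, 0, 0, 0, 0, 0, -0.9, 0, 0, 0, 0, 0, 0, -0.9, 0, 0, 0, 0, 0, 0, -0.9, 0, 0, 0, 0, 0, 0, -0.9, 0, 0, 0, 0, 0, 0, -0.9]}}

```text
time: 11.58
ee_pos: [0.629, -0.1908, 0.1502]
eef_rot: [0.0, 1.0, -0.0, 0.0]
ft_force: [0.0, 0.4, -0.0]
width: 0.0043
grip_force: 0.0
```

{"op": "drive_tool", "data": {"series": [0, 0, 0, 0, 0, 0, -0.9, 0, 0, 0, 0, 0, 0, -0.9, 0, 0, 0, 0, 0, 0, -0.9, 0, 0, 0, 0, 0, 0, -0.9, 0, 0, 0, 0, 0, 0, -0.9, 0, 0, 0, 0, 0, 0, -0.9, 0, 0, 0, 0, 0, 0, -0.9, 0, 0, 0, 0, 0, 0, -0.9, 0, 0, 0, 0, 0, 0, -0.9, 0, 0, 0, 0, 0, 0, -0.9]}}

```text
time: 12.42
ee_pos: [0.629, -0.1908, 0.1502]
eef_rot: [-0.0, 1.0, -0.0, 0.0]
ft_force: [-0.5, 0.5, -0.2]
width: 0.0043
grip_force: 0.0
```

Run:
```python
from bench import camera
import cv2
cv2.imwrite('pics/side9.png',camera('side')[:,:,::-1])
```

```text
(no output)
```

View pics/side9.png

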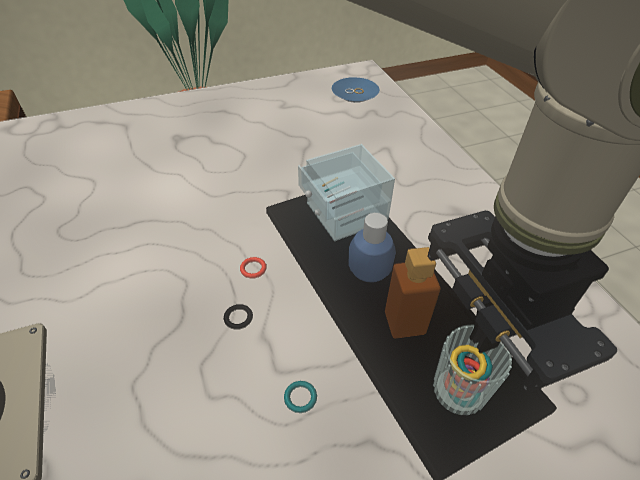

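The fingers end over the tumbler's mouth, near (475,345), and everything else is where it was. I'll hand in.

```bash
python3 -c "
from bench import r
print(r.close_job())"
```

```text
the job is handed in; nothing more can be done
None
```

The arm pointed about 2 cm above the coral tie for about 3.3 s, then about 2 cm above the middle of the tumbler's mouth for over 3 s, and I handed the job in while it was still pointing there; force readings and the last picture show nothing touched or moved.

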